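Slide the top spot plate onto the reading light

ROBOT

A 7-joint arm with a two-finger parallel gripper is mounted at the origin on the work surface. World frame = base frame: x ahead of the robot, y to its left, z up, the work surface at z = 0. Lengths are in m, angles in rad, forces in N, time in s.
With the tool pointing down it reaches from about 0.425 to 0.95 m from the base axis. Payload 4.7 kg.
Tool frame: the origin (TCP) lies between the finger pads; the fingertips stand 22 mm ahead of it and the grasp point (between the pads) lies 3 mm ahead of it; z points along the fingers, y is the line along which they close (so a half turn about z gives the same grasp; the last joint's range is limited). The gripper opens to 87 mm and grips with 3 to 60 N. Pads are 19 mm wide; open, the fingers measure 117 mm over their backs; the gripper's body (75 mm by 190 mm) begins 51 mm behind the grasp point.
Start: joints at [1.102, 0.469, -0.049, 1.532, 0.024, 1.141, -0.082], TCP at [0.287, -0.611, 0.245] pointing down, gripper open.
Joint ranges: [-2.59, 2.59], [-0.33, 1.99], [-1.39, 1.29], [0.1, 2.45], [-1.04, 4.18], [0.21, 1.99], [-2.66, 2.66]. Speed limits (rad/s): [2.57, 2.57, 3.14, 3.14, 3.14, 3.14, 3.14].

INTERFACE

Orientations are given as a rotation vector (axis times angle).
In Python, from station import state, camera, camera_info, sign_off gives the robot as it stands. The module is installed in compiled form; this text tells all that it offers.
- The arm moves only by the shell command python3 -m creep 'ROWS' [OPENING] [FORCE]. ROWS is JSON, one flat list of numbers, 6 for each row, row after row: the shift along the tool's x, y, z in mm, then the turn, a rotation vector about the tool's x, y, z in rad. In form: [dx, dy, dz, wx, wy, wz, dx, dy, dz, wx, wy, wz, ...]. A call has 1 to 10 rows; each row is the pose to reach, as a shift and turn from the pose commanded when the call began, along the tool's axes at that moment; what a row does not reach only later rows make up. A row lasts 1/8 s, in which the tool goes at most 62.5 mm and 10.7 degrees, less where a joint would pass 70% of its speed; a pose out of reach is approached as far as the arm can. A call with a gripper value outside its range is refused whole. OPENING is the finger opening in mm, from 0 to 87, set as the call begins (- or left out, the last holds). The fingers move at their own pace and stop on an object; FORCE is the grip in N (left out, the last holds). Time passes only in rows, so rows that repeat a pose let the fingers close. It gives the time, the measured TCP pose, the force, the opening and the grip force at its end, in the units of the state.
- state(): the state, without advancing time (a new reading comes with each control period).
- camera(name): name is "scene" or "top" or "wrist"; returns the picture (420x560x3 uint8, red, green, blue); there is no depth.
- camera_info(name): a dict with "camera_matrix" (3x3 intrinsics, pixels), "eye" and "orientation" of the camera in the world. Camera axes: x right, y up, looking along -z (the intrinsics and any distortion apply to the point x, -y, -z); pixel columns grow to the right and rows downward; lengths in m; the calibration is good to about 2 mm. A picture is of the moment at which its call begins: read the wrist's pose just before it. camera_info takes no time and is no camera call; for the wrist camera it gives the pose at the moment of the call.
- sign_off(): hands the job in; it is judged then, once.
The state is a dict: "t": time; "q": joint angles; "joint_vel": joint speeds; "effort": joint torques, N m; "tcp_pos": TCP position; "ee_rot": TCP orientation; "wrist_force": force on the tool from outside, world axes, zero at the start; "moment": the same for the moment, N m; "width": opening from 0.0 (shut) to 1.0 (fully open); "grip_force": force on a finger pad.
Only numpy, scipy, OpenCV 4.12 (cv2) and the standard library are available. Lean on these libraries where they do the work, as an engineer would, in place of code of your own. Each camera call takes 0.05 s, during which the arm holds its last target. There are 200 camera calls.

TASK

Slide the top porcelain spot plate sideways off the stack onto the reading light beside it, without lifting it and without shifting the two plates beneath, and push it gently until it sits fully home, flat and square against the blue stop bar (so that its small sprung pin is pushed in). Then press the green lamp button fully down and let it go, leaving the plate home and the bottles around undisturbed.

Things in the scene. Friction and masses are not known exactly. Their poses are not given: they have to be found in the camera images.
- top_plate: top plate of the stack: loose white porcelain spot plate with 12 round marks, some stained, 90 (its x) x 110 (its y) x 12 mm thick, about 0.26 kg, too wide to grip. Origin: centre of its underside, z up. Lies on mid_plate, turned up to 0.11 rad from the reading light. Its -y end face, 12 mm high, stands free above the plate beneath and can be pushed.
- mid_plate: the second plate, of the same size and plain, loose, directly under the top plate. Origin: centre of its underside. Must stay where it is.
- low_plate: the third plate, of the same size and plain, loose, on the stand. Origin: centre of its underside. Must stay where it is.
- stand: fixed blue block that carries the stack, 100 x 112 x 30 mm high; origin: centre of its underside, on the table. It stands at the reading light's -y side, with a gap of 8 to 20 mm to it.
- viewer: fixed grey reading light (light box), 200 x 200 x 52 mm high; origin: centre of its underside. Its +y is the way to slide the plate, from the stack (-y side) to the stop (+y side). Its flat top, with a white window, is 2 mm below the underside of the stacked top plate. The plate should end centred across it (x = 0 here, within 14 mm), as it does when pushed straight along +y.
- backstop: fixed aluminium rail on the light's top, 130 (x) x 12 x 22 mm high; origin: centre of its underside, axes as the light's. Carries on rods the rigid blue stop bar (100 mm wide, 14 mm high), set by hand: its face stands 55 to 25 mm to the -y side of this origin, not reported: feel or see. A brass pin (weak spring, under 0.4 N) sticks out 4 mm from mid-face; the plate pushes it in flush and stays.
- lamp (a joint): travel of the green lamp button on the top of the reading light: 0 up, 0.006 m fully down; it springs back (4 N fully down).
- lamp_top (a point): centre of the top of the green button (24 mm diameter, in a black collar of 40 mm), 18 mm above the top of the reading light, on its -x side at x = -75 mm, y = 5 mm of the reading light's frame. Press straight down.
- amber_bottle: bystander: amber jar with a black cap, 48 mm diameter, 85 mm high, standing on the table; origin: centre of its underside. Leave alone.
- dropper: bystander: white dropper bottle with a red cap, 32 mm diameter, 90 mm high, standing on the table; origin: centre of its underside. Leave alone.
- small_vial: bystander: small amber vial with a white cap, 28 mm diameter, 55 mm high, standing on the table; origin: centre of its underside. Leave alone.
Not all that is in view belongs to the job. Leave any purple or red look-alike of the top_plate alone.

How it is judged:
On the way, in this order (a step that is already met when the one before it is completed fails the run):
1. the top plate lies on the reading light, square, home against the stop bar with the pin pushed in (contact force between top_plate and backstop above 0.15 N and contact force between top_plate and mid_plate below 0.01 N and contact force between top_plate and viewer above 0.5 N and angle between the y axis of top_plate and the y axis of viewer, either way round below 0.06 rad), for 0.2 s.
2. the lamp button is pressed fully down (value of joint lamp above 0.0045 m), for 0.05 s.
At the end, for the whole second after the job is handed in: The top plate lies flat on the reading light, square to it within 0.06 rad and centred across it within 14 mm, home against the stop bar (its sprung pin pushed in: gap under about 2 mm), at rest; the lamp button is up again; the two lower plates are within 6 mm of where they started (contact force between top_plate and backstop above 0.15 N and angle between the y axis of top_plate and the y axis of viewer, either way round below 0.06 rad and x of top_plate in the frame of viewer between -0.014 and 0.014 m and z of top_plate in the frame of viewer between 0.05 and 0.054 m and angle between top_plate's own z axis and vertical below 0.03 rad and linear speed of top_plate below 0.01 m/s and value of joint lamp below 0.001 m and distance of each of mid_plate, low_plate from where it was at the start of the episode below 0.006 m); the robot touches nothing.
It fails at once if the plate is pressed against the stop with more than 20 N (contact force between top_plate and backstop above 20 N).
It fails at once if the top plate is lifted (10 mm or more above its place on the stack) instead of slid (z of top_plate in the frame of viewer above 0.064 m).
It fails at once if the top plate is tipped (angle between top_plate's own z axis and vertical above 0.2 rad).
It fails at once if a lower plate is shifted by more than 6 mm (distance of any of mid_plate, low_plate from where it was at the start of the episode above 0.006 m).
It fails at once if a bottle beside the work is moved by more than 30 mm (distance of any of amber_bottle, dropper, small_vial from where it was at the start of the episode above 0.03 m).
It also fails if it takes over 64 s, if anything falls off the work surface, if the arm or the gripper's body presses on something with over 40 N, if the wrist force passes 120 N, or if a joint passes its speed limit or range.

## Working session

There is one attempt and no reset: what is moved stays moved. The work goes in short steps, Python scripts to look and compute and a shell command to move; the robot and the scene stay as the last step left them, time stands still between calls to the robot, and variables do not carry over. Pictures are saved under pics/ and viewed, at most 10 in all, crops included, and the job is handed in when it is done.

```bash
mkdir -p pics; python3 - <<'E'
from station import *
import cv2,numpy as np
print(state())
a=[]
for n in ("top","scene"):
    im=camera(n); cv2.imwrite(f"pics/{n}0.png",im[...,::-1]); i=camera_info(n); print(n,i)
E
```

```text
{'t': 0.0, 'q': array([ 1.10208839,  0.46944292, -0.04856617,  1.53371481,  0.02411083,
        1.14100865, -0.08231233]), 'joint_vel': array([-7.87413428e-04,  1.68719899e-05, -2.81357191e-03, -7.06969548e-04,
        3.07922641e-04, -2.15424590e-04,  2.40166537e-04]), 'effort': array([ 3.37638503e-04, -5.07971442e+01, -8.08680849e-02, -2.36156434e+01,
       -6.14749244e-02,  3.77517322e-02,  1.49921034e-04]), 'tcp_pos': array([ 0.28714009, -0.61024945,  0.24348948]), 'ee_rot': array([-3.06406818e+00, -6.84873973e-01,  8.28939043e-04]), 'wrist_force': array([-0.54220301,  0.16914943,  0.3485904 ]), 'moment': array([-0.04048077, -0.09410709, -0.019101  ]), 'grip_force': 0.0, 'width': 1.0019861279894478}
top {'camera_matrix': array([[519.91659256,   0.        , 280.98920302],
       [  0.        , 519.91659256, 204.22676081],
       [  0.        ,   0.        ,   1.        ]]), 'eye': array([ 0.42294306, -0.00708784,  1.23081912]), 'orientation': array([ 0.07038407, -0.04050768, -1.54767625])}
scene {'camera_matrix': array([[500.56621264,   0.        , 275.5938325 ],
       [  0.        , 500.56621264, 210.58615447],
       [  0.        ,   0.        ,   1.        ]]), 'eye': array([ 1.1644668 , -0.94292888,  0.9332636 ]), 'orientation': array([0.89470388, 0.28487249, 0.57172061])}
```

View pics/top0.png

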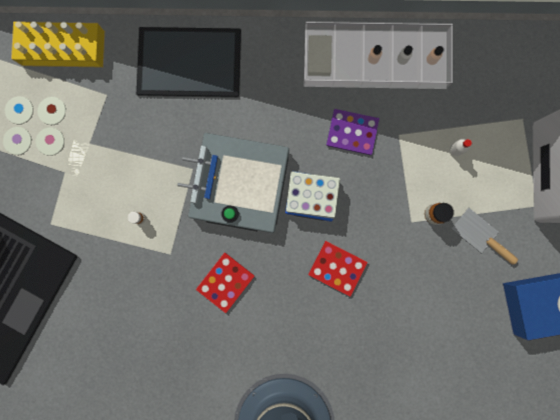

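View pics/scene0.png

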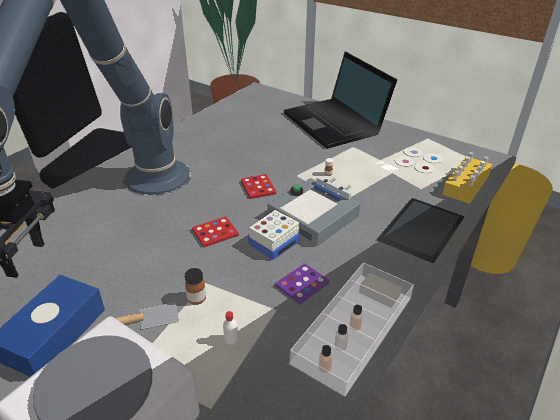

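The top view shows the grey light box at about (240,183) with its blue stop bar at (210,178) and the green button at (230,213). The stack's spotted plate is at (313,195). The vial is at (135,217), the jar at (440,212) and the dropper at (463,145). The light's +y points image left.

```bash
cat > h.py <<'E'
import numpy as np,cv2
from scipy.spatial.transform import Rotation as R
from station import *
def ray(info,px,z):
    K=info['camera_matrix'];Rm=R.from_rotvec(info['orientation']).as_matrix()
    p=np.atleast_2d(px).astype(float)
    d=np.c_[(p[:,0]-K[0,2])/K[0,0],-(p[:,1]-K[1,2])/K[1,1],-np.ones(len(p))]@Rm.T
    e=info['eye']; return e+d*((z-e[2])/d[:,2])[:,None]
def big(m,box):
    x0,y0,x1,y1=box; k=np.zeros(m.shape,np.uint8);k[y0:y1,x0:x1]=m[y0:y1,x0:x1]
    c,_=cv2.findContours(k,cv2.RETR_EXTERNAL,cv2.CHAIN_APPROX_NONE);return max(c,key=cv2.contourArea)
E
python3 - <<'E'
from h import *
im=cv2.imread('pics/top0.png');hsv=cv2.cvtColor(im,cv2.COLOR_BGR2HSV);H,S,V=cv2.split(hsv);i=camera_info('top')
np.set_printoptions(precision=4,suppress=True)
def rep(n,m,box,z):
    c=big(m.astype(np.uint8),box);r=cv2.minAreaRect(c);w=ray(i,cv2.boxPoints(r),z)
    print(n,r[0],'px',cv2.contourArea(c),'ctr',w.mean(0)[:2],'sides',np.linalg.norm(w[1]-w[0]),np.linalg.norm(w[2]-w[1]),'dir',np.degrees(np.arctan2(*(w[1]-w[0])[1::-1])),np.degrees(np.arctan2(*(w[2]-w[1])[1::-1])))
    return w
rep('plate',cv2.morphologyEx(((S<60)&(V>150)).astype(np.uint8),cv2.MORPH_CLOSE,np.ones((9,9))),(285,165,350,225),.066)
rep('window',(S<60)&(V>150),(195,150,284,212),.052)
rep('green',(H>45)&(H<85)&(S>120),(210,195,250,230),.070)
rep('bar',(H>100)&(H<125)&(S>120),(195,145,225,210),.066)
rep('stand',(H>100)&(H<125)&(S>120),(280,165,350,225),.03)
x0,y0,x1,y1=170,120,370,250
cv2.imwrite('pics/crop0.png',cv2.resize(im[y0:y1,x0:x1],None,fx=4,fy=4,interpolation=cv2.INTER_CUBIC))
for p in ([140,217],[440,212],[465,143]): print(ray(i,p,.07)[0])
E
```

```text
plate (312.37738037109375, 193.85606384277344) px 1888.0 ctr [ 0.5303 -0.0538] sides 0.09085378272452072 0.11080566087191561 dir -6.010327033876076 -96.18123068745058
window (247.63424682617188, 183.4060516357422) px 2800.5 ctr [0.5525 0.0937] sides 0.11200209028388101 0.13778208117150773 dir -8.177512956596354 -98.91657605715412
green (229.0, 213.0) px 83.5 ctr [0.4828 0.132 ] sides 0.02246156966019909 0.02242770277390128 dir -88.74820778230483 -178.3131970390246
bar (210.50001525878906, 176.50001525878906) px 190.5 ctr [0.5648 0.1769] sides 0.09887125918508824 0.012895864523928074 dir -8.875905367086425 -99.6867337876864
stand (308.3531799316406, 215.94384765625) px 59.5 ctr [ 0.4821 -0.0469] sides 0.006001020155495071 0.11000502591101247 dir -7.541352479679266 -97.59695817558574
[0.4694 0.332  0.07  ]
[ 0.4954 -0.338   0.07  ]
[ 0.6516 -0.3935  0.07  ]
```

View pics/crop0.png

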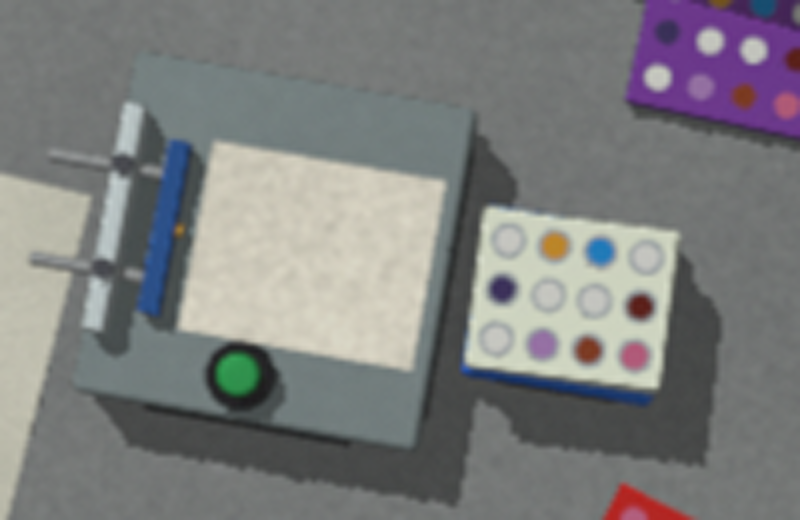

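The enlarged crop shows the window, the bar with its brass pin, the button, and the plate square-ish on the stack with a clear gap to the light. The measured sizes match those given. Next I'll work out the shift to the standby point behind the plate.

```bash
cat >> h.py <<'E'
np.set_printoptions(precision=4,suppress=True)
yaw=np.radians(-8.8);ux=np.array([np.cos(yaw),np.sin(yaw),0]);uy=np.array([-np.sin(yaw),np.cos(yaw),0])
V0=np.array([.5561,.1156,0])
def goal(vx,vy,z):
    s=state();T=R.from_rotvec(s['ee_rot']);G=V0+vx*ux+vy*uy+[0,0,z]
    zc=-np.array([0,0,1.]); best=None
    for sg in (1,-1):
        Y=sg*ux; M=R.from_matrix(np.c_[np.cross(Y,zc),Y,zc]); w=(T.inv()*M).as_rotvec()
        if best is None or np.linalg.norm(w)<np.linalg.norm(best): best=w
    d=s['tcp_pos']-V0
    print('t %.2f'%s['t'],'in viewer mm',1e3*np.array([d@ux,d@uy,d[2]]),'F xyz view',s['wrist_force']@ux,s['wrist_force']@uy,s['wrist_force'][2])
    print('shift mm',T.inv().apply(G-s['tcp_pos'])*1e3,'turn',best,'q',s['q'])
    X=T.as_matrix(); print('tool axes in viewer: x',X[:,0]@ux,X[:,0]@uy,'y',X[:,1]@ux,X[:,1]@uy)
E
python3 -c "
from h import *
goal(0,-.265,.16)"
```

```text
t 0.10 in viewer mm [-154.704  -758.5003  243.59  ] F xyz view -0.1099308452657285 0.24944432894908217 -0.03011754637256115
shift mm [ 404.2237 -322.4677   84.1481] turn [-0.0017 -0.0008 -0.9774] q [ 1.1021  0.4694 -0.0486  1.5336  0.0241  1.141  -0.0823]
tool axes in viewer: x 0.8290355291967126 0.5591959293225868 y 0.5591949209996667 -0.8290342378552523
```

```bash
python3 -m creep '[50,-40,0,0,0,-0.12,100,-80,0,0,0,-0.24,150,-120,0,0,0,-0.36,200,-160,0,0,0,-0.48,250,-200,0,0,0,-0.6,300,-240,0,0,0,-0.73,350,-280,0,0,0,-0.85,404,-322,0,0,0,-0.977,404,-322,0,0,0,-0.977,404,-322,40,0,0,-0.977]' 45; python3 -c "
from h import *
goal(0,-.265,.10)"
```

```text
t: 1.35
tcp_pos: [0.5187, -0.1462, 0.2066]
ee_rot: [2.379, 2.043, 0.007]
wrist_force: [-0.1, -1.3, -0.9]
width: 0.518
grip_force: 0.0
t 1.35 in viewer mm [   3.1193 -264.4232  206.5626] F xyz view 0.07783988611594798 -1.288636888137897 -0.9410880332908098
shift mm [ -0.5072  -3.8776 106.538 ] turn [0.0071 0.0006 0.002 ] q [ 0.5609  0.3189 -0.4475  1.8851  0.1665  0.9665 -0.1126]
tool axes in viewer: x -0.001967152586445726 0.9999978876646962 y 0.9999728121176585 0.001971336750495827
```

```bash
python3 -m creep '[0,-2,40,0,0,0,0,-3,80,0,0,0,0,-3,80,0,0,0]'; python3 -c "
from h import *
goal(0,-.265,.081)
i=camera_info('wrist');im=camera('wrist');cv2.imwrite('pics/w1.png',im[...,::-1]);print(i)
goal(0,-.265,.081)"
```

```text
t: 1.72
tcp_pos: [0.5101, -0.1474, 0.1218]
ee_rot: [-2.383, -2.039, 0.007]
wrist_force: [0.3, -0.1, 0.1]
width: 0.52
grip_force: 0.0
t 1.73 in viewer mm [  -5.1817 -266.9433  121.7908] F xyz view 0.32096567876092674 -0.0574601563272051 0.1416097859614625
shift mm [ 1.9421  5.4788 40.752 ] turn [-0.0074 -0.0003 -0.0018] q [ 0.5335  0.4199 -0.417   1.972   0.2311  0.8029 -0.1695]
tool axes in viewer: x 0.0018402929582360282 0.9999982723077059 y 0.9999711159636777 -0.0018383099421405088
{'camera_matrix': array([[361.8002,   0.    , 280.9472],
       [  0.    , 361.8002, 211.6157],
       [  0.    ,   0.    ,   1.    ]]), 'eye': array([ 0.5237, -0.0669,  0.2618]), 'orientation': array([-0.3002,  0.0308, -0.1538])}
t 1.77 in viewer mm [  -3.246  -266.7403  123.8945] F xyz view 0.28420663842085114 -0.846634270087557 -0.3153127221732337
shift mm [ 1.7432  3.3567 42.8859] turn [-0.0027 -0.0001 -0.0017] q [ 0.5338  0.4177 -0.418   1.9692  0.2308  0.8031 -0.1693]
tool axes in viewer: x 0.0017408182737340104 0.9999984827338421 y 0.9999949702671052 -0.0017406427685407661
```

View pics/w1.png

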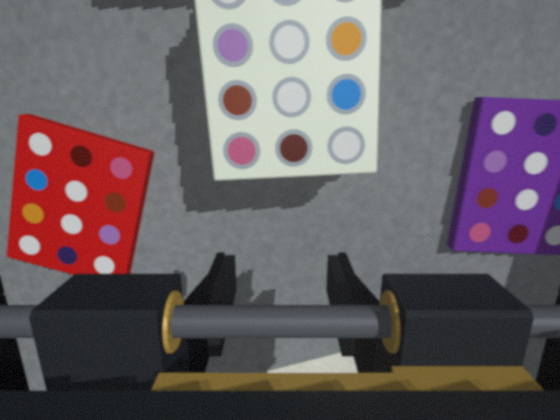

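The wrist view shows the top plate's near end edge from (214,180) to (377,172), with both fingertips behind it at about (225,258) and (340,258). I'll check the end edge by casting those rays onto z=0.066.

```bash
python3 - <<'E'
from h import *
i={'camera_matrix': np.array([[361.8002,0,280.9472],[0,361.8002,211.6157],[0,0,1]]),'eye':np.array([ 0.5237, -0.0669,  0.2618]),'orientation':np.array([-0.3002,  0.0308, -0.1538])}
w=ray(i,[[214,180],[377,172]],.066)-V0
print('view xy',w@ux,w@uy, np.linalg.norm(w[1]-w[0]))
E
```

```text
view xy [-0.0426  0.0469] [-0.2279 -0.2235] 0.08965200865358851
```

```bash
python3 -m creep '[0,2,30,0,0,0,0,2,40,0,0,0,0,2,41,0,0,0,0,2,41,0,0,0,0,2,41,0,0,0]'; python3 -c "
from h import *
goal(0,-.24,.081)"
```

```text
t: 2.4
tcp_pos: [0.5155, -0.1474, 0.0846]
ee_rot: [2.385, 2.043, 0.001]
wrist_force: [0.6, -0.5, 0.1]
width: 0.517
grip_force: 0.0
t 2.40 in viewer mm [   0.135  -266.1081   84.5564] F xyz view 0.6250713826390831 -0.4167508367883089 0.09731501141250656
shift mm [26.1092 -0.1549  3.5475] turn [ 0.0018  0.0003 -0.0005] q [ 0.5104  0.4766 -0.3953  1.9925  0.2715  0.7211 -0.2046]
tool axes in viewer: x 0.0005137949579304069 0.9999998144470853 y 0.9999982104990575 -0.0005131981709131022
```

```bash
python3 -m creep '[0,0,3,0,0,0,4,0,3,0,0,0,8,0,3,0,0,0,12,0,3,0,0,0,16,0,3,0,0,0,20,0,3,0,0,0,20,0,3,0,0,0]'; python3 -c "
from h import *
goal(0,-.24,.081)"
```

```text
t: 3.28
tcp_pos: [0.518, -0.127, 0.0806]
ee_rot: [-2.385, -2.045, -0.0]
wrist_force: [-0.3, -0.4, 0.6]
width: 0.514
grip_force: 0.0
t 3.27 in viewer mm [  -0.4924 -245.5733   80.5819] F xyz view -0.28373581245096263 -0.42734381102528457 0.55695876258102
shift mm [ 5.5732  0.4949 -0.4177] turn [ 0.0001 -0.0001  0.0004] q [ 0.4725  0.48   -0.3956  2.      0.2756  0.7126 -0.2461]
tool axes in viewer: x -0.0004417882811727258 0.9999998999941062 y 0.9999999006725202 0.0004417841785959258
```

```bash
python3 -m creep '[3,0,0,0,0,0,6,0,0,0,0,0,9,0,0,0,0,0,12,0,0,0,0,0,15,0,0,0,0,0,18,0,0,0,0,0,21,0,0,0,0,0,24,0,0,0,0,0,27,0,0,0,0,0,30,0,0,0,0,0]'; python3 - <<'E'
from h import *
goal(0,-.24,.081)
a=camera('top')[120:250,170:370,::-1];b=camera('scene')[170:270,220:380,::-1]
a=cv2.resize(a,(800,520)[:2],interpolation=cv2.INTER_CUBIC)[:,:];b=cv2.resize(b,(640,400),interpolation=cv2.INTER_CUBIC)
cv2.imwrite('pics/p2.png',cv2.resize(np.vstack([cv2.resize(a,(480,312)),cv2.resize(b,(480,288))]),None,fx=1,fy=1))
E
```

```text
t: 4.53
tcp_pos: [0.5227, -0.0976, 0.0806]
ee_rot: [2.386, 2.044, 0.0]
wrist_force: [-0.0, -1.3, -0.0]
width: 0.517
grip_force: 0.8
t 4.53 in viewer mm [  -0.4358 -215.8213   80.5665] F xyz view 0.16378142029210643 -1.3350471213553838 -0.045234037750394335
shift mm [-24.1785   0.4455  -0.4334] turn [ 0.0001  0.     -0.0004] q [ 0.4192  0.4783 -0.3986  2.0038  0.2773  0.7111 -0.3049]
tool axes in viewer: x 0.00039946428405066145 0.9999999202089237 y 0.9999999102962434 -0.0003994638252043217
```

View pics/p2.png

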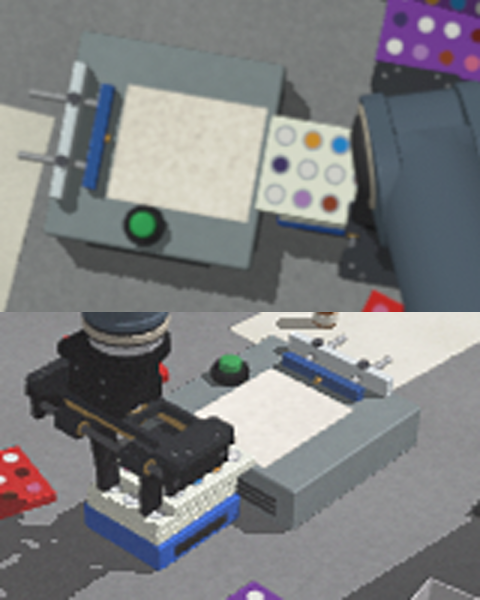

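The plate is sliding: its front edge now overlaps the light (at about (265,160)), the stack beneath looks in place, and the push force is about 1.3 N. I'll continue.

```bash
python3 -m creep '[4,0,0,0,0,0,8,0,0,0,0,0,12,0,0,0,0,0,16,0,0,0,0,0,20,0,0,0,0,0,24,0,0,0,0,0,28,0,0,0,0,0,32,0,0,0,0,0,36,0,0,0,0,0,40,0,0,0,0,0]'; python3 -c "
from h import *
goal(0,-.1,.081)"
python3 -m creep '[4,0,0,0,0,0,8,0,0,0,0,0,12,0,0,0,0,0,16,0,0,0,0,0,20,0,0,0,0,0,24,0,0,0,0,0,28,0,0,0,0,0,32,0,0,0,0,0,36,0,0,0,0,0,40,0,0,0,0,0]'; python3 - <<'E'
from h import *
goal(0,-.1,.081)
a=camera('top')[120:250,170:370,::-1];b=camera('scene')[170:270,220:380,::-1]
cv2.imwrite('pics/p3.png',np.vstack([cv2.resize(a,(480,312)),cv2.resize(b,(480,288))]))
E
```

```text
t: 5.88
tcp_pos: [0.5288, -0.0582, 0.0806]
ee_rot: [2.386, 2.044, -0.0]
wrist_force: [-0.5, -1.9, 0.9]
width: 0.514
grip_force: 1.1
t 5.88 in viewer mm [  -0.4187 -175.8935   80.6177] F xyz view -0.21972227375646994 -1.9427246153308455 0.902310162373988
shift mm [75.8936  0.3828 -0.3961] turn [ 0.0002  0.0002 -0.0005] q [ 0.3467  0.4791 -0.4022  2.003   0.2801  0.7121 -0.3826]
tool axes in viewer: x 0.0004739406501928084 0.9999998708236121 y 0.9999998737993958 -0.00047391002266597616
t: 7.12
tcp_pos: [0.5348, -0.0184, 0.0804]
ee_rot: [-2.385, -2.044, 0.0]
wrist_force: [-0.5, -1.5, 0.5]
width: 0.512
grip_force: 0.6
t 7.12 in viewer mm [  -0.5852 -135.6577   80.4481] F xyz view -0.2857875855951131 -1.5242877278318634 0.4666584077175209
shift mm [35.6578  0.5793 -0.5494] turn [-0.0002 -0.0001 -0.0002] q [ 0.2737  0.4841 -0.4053  1.9956  0.2831  0.7161 -0.4591]
tool axes in viewer: x 0.00016291571635796727 0.9999999841045057 y 0.9999999650839927 -0.00016290063753893191
```

View pics/p3.png

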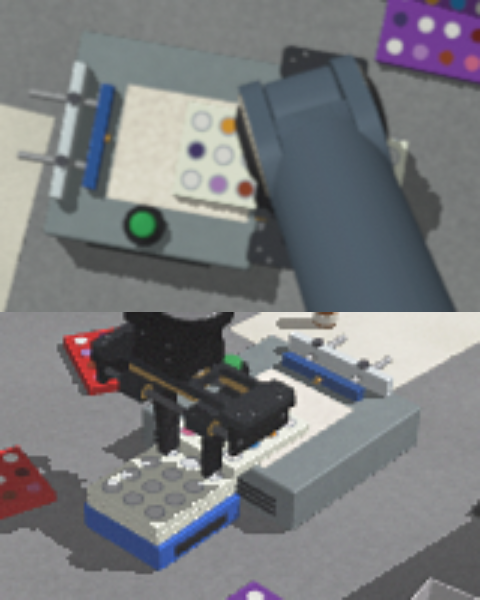

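The plate is still square, with its front edge at about (180,165) in the upper panel and the bar ahead at (100,140). The second plate is in place on its stand. I'll keep pushing, more slowly near the stop.

```bash
python3 -m creep '[4,0,0,0,0,0,8,0,0,0,0,0,12,0,0,0,0,0,16,0,0,0,0,0,20,0,0,0,0,0,24,0,0,0,0,0,28,0,0,0,0,0,32,0,0,0,0,0,36,0,0,0,0,0,40,0,0,0,0,0]'; python3 -c "
from h import *
goal(0,-.1,.081)"
python3 -m creep '[2,0,0,0,0,0,4,0,0,0,0,0,6,0,0,0,0,0,8,0,0,0,0,0,10,0,0,0,0,0,12,0,0,0,0,0,14,0,0,0,0,0,16,0,0,0,0,0,18,0,0,0,0,0,20,0,0,0,0,0]'; python3 - <<'E'
from h import *
goal(0,-.064,.081)
i=camera_info('top')
a=camera('top')[120:250,170:370,::-1];b=camera('scene')[170:270,220:380,::-1]
cv2.imwrite('pics/p4.png',np.vstack([cv2.resize(a,(480,312)),cv2.resize(b,(480,288))]))
E
```

```text
t: 8.48
tcp_pos: [0.541, 0.0209, 0.0806]
ee_rot: [2.386, 2.044, -0.0]
wrist_force: [0.0, -2.4, 0.1]
width: 0.52
grip_force: 0.9
t 8.47 in viewer mm [ -0.4196 -95.8679  80.582 ] F xyz view 0.39712318182922185 -2.334988866586963 0.12084406985553744
shift mm [-4.132   0.4217 -0.4174] turn [ 0.0001  0.0001 -0.0005] q [ 0.2012  0.4923 -0.4071  1.981   0.2868  0.7235 -0.5336]
tool axes in viewer: x 0.0004815665816635538 0.9999998759181558 y 0.9999998824993152 -0.0004815594836196827
t: 9.72
tcp_pos: [0.5441, 0.0406, 0.0806]
ee_rot: [2.386, 2.044, 0.0]
wrist_force: [-0.2, -1.7, -0.1]
width: 0.517
grip_force: 1.1
t 9.72 in viewer mm [ -0.3925 -75.9366  80.5812] F xyz view 0.01994988169895616 -1.7374946109605174 -0.09706730914018813
shift mm [11.9367  0.3871 -0.4194] turn [ 0.0001  0.     -0.0005] q [ 0.1654  0.4978 -0.4078  1.9714  0.2887  0.7283 -0.5695]
tool axes in viewer: x 0.0004522552628481415 0.999999896558546 y 0.999999891141081 -0.0004522496956434526
```

View pics/p4.png

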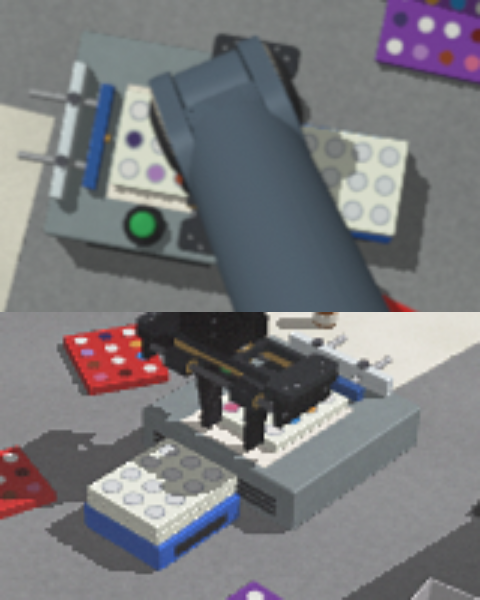

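The plate lies flat on the light, with about 11 mm between its front (120,140) and the bar (108,140). I'll close that with 1 mm rows and watch the force.

```bash
python3 -m creep '[1,0,0,0,0,0,2,0,0,0,0,0,3,0,0,0,0,0,4,0,0,0,0,0,5,0,0,0,0,0,6,0,0,0,0,0,7,0,0,0,0,0,8,0,0,0,0,0]'; python3 -m creep '[1,0,0,0,0,0,1,0,0,0,0,0]';python3 -m creep '[1,0,0,0,0,0,1,0,0,0,0,0]'
```

```text
t: 10.82
tcp_pos: [0.5453, 0.0485, 0.0806]
ee_rot: [2.386, 2.044, 0.0]
wrist_force: [-0.6, -2.5, 1.4]
width: 0.515
grip_force: 1.1
t: 11.08
tcp_pos: [0.5454, 0.0496, 0.0805]
ee_rot: [-2.386, -2.044, -0.0]
wrist_force: [0.1, -1.9, 0.9]
width: 0.517
grip_force: 0.9
t: 11.32
tcp_pos: [0.5456, 0.0504, 0.0806]
ee_rot: [2.386, 2.044, 0.0]
wrist_force: [0.1, -1.5, 0.7]
width: 0.516
grip_force: 1.0
```

```bash
python3 -m creep '[1,0,0,0,0,0,1,0,0,0,0,0]'; python3 -m creep '[1,0,0,0,0,0,1,0,0,0,0,0]'
```

```text
t: 11.58
tcp_pos: [0.5458, 0.0515, 0.0806]
ee_rot: [2.386, 2.044, 0.0]
wrist_force: [-0.5, -2.0, 0.7]
width: 0.517
grip_force: 1.1
t: 11.82
tcp_pos: [0.5459, 0.0524, 0.0805]
ee_rot: [2.386, 2.044, -0.0]
wrist_force: [-0.0, -2.5, 1.5]
width: 0.516
grip_force: 1.3
```

```bash
python3 -m creep '[0.7,0,0,0,0,0,0.7,0,0,0,0,0]'
```

```text
t: 12.08
tcp_pos: [0.5459, 0.0525, 0.0806]
ee_rot: [2.386, 2.043, -0.001]
wrist_force: [-0.8, -4.0, 1.1]
width: 0.516
grip_force: 2.2
```

The TCP stopped advancing and the force rose, so the plate is against the bar. One small firm push, held, will confirm it and square the plate.

```bash
python3 -m creep '[0.6,0,0,0,0,0,0.6,0,0,0,0,0,0.6,0,0,0,0,0]';python3 -c "
from h import *
goal(0,-.064,.081)"
```

```text
t: 12.45
tcp_pos: [0.5459, 0.0525, 0.0805]
ee_rot: [2.386, 2.043, -0.002]
wrist_force: [-0.9, -5.5, 1.8]
width: 0.516
grip_force: 2.8
t 12.45 in viewer mm [ -0.4466 -63.9335  80.5341] F xyz view -0.014205461355572109 -5.617312392428506 1.7763210463560453
shift mm [-0.0668  0.4465 -0.466 ] turn [-0.0004  0.0017 -0.0011] q [ 0.1422  0.5017 -0.407   1.9644  0.2908  0.7329 -0.5929]
tool axes in viewer: x 0.0010719512747550876 0.9999979262065282 y 0.9999993415643452 -0.0010726588900467622
```

```bash
python3 -m creep '[-1,0,0,0,0,0,-3,0,0,0,0,0,-8,0,0,0,0,0,-16,0,0,0,0,0,-24,0,0,0,0,0,-24,0,-40,0,0,0,-24,0,-80,0,0,0,-24,0,-80,0,0,0,-24,0,-80,0,0,0]' 0;python3 - <<'E'
from h import *
goal(-.075,.005,.115)
i=camera_info('wrist');im=camera('wrist')[...,::-1];cv2.imwrite('pics/w5.png',im);print(i)
E
```

```text
t: 13.58
tcp_pos: [0.5419, 0.0294, 0.1601]
ee_rot: [-2.386, -2.043, 0.001]
wrist_force: [-0.7, -0.4, -0.3]
width: 0.006
grip_force: 0.0
t 13.57 in viewer mm [ -0.8859 -87.4105 160.0617] F xyz view -0.6378533881258611 -0.4531029610779499 -0.2888413480472278
shift mm [ 92.366  -74.1656  45.068 ] turn [-0.0007  0.0005 -0.0009] q [ 0.2284  0.3865 -0.4525  1.9172  0.2148  0.8858 -0.4865]
tool axes in viewer: x 0.0009083472895072554 0.9999994580568798 y 0.9999993288880581 -0.0009087127629294109
{'camera_matrix': array([[361.8002,   0.    , 280.9472],
       [  0.    , 361.8002, 211.6157],
       [  0.    ,   0.    ,   1.    ]]), 'eye': array([0.5545, 0.1101, 0.3   ]), 'orientation': array([-0.3015,  0.0241, -0.1539])}
```

View pics/w5.png

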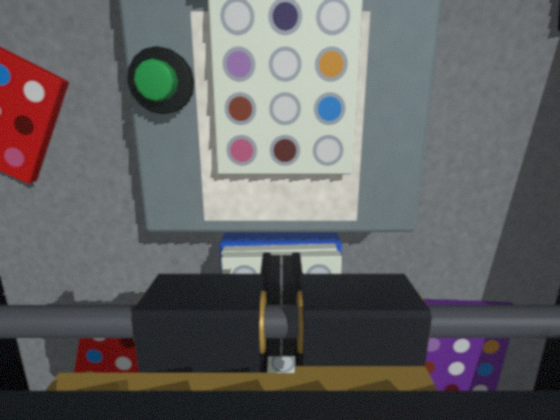

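The plate is on the light and square: its near edge runs from (218,175) to (352,175). The green button top is at (156,79), and the lower stack is in place at about (281,250). I'll cast these points.

```bash
python3 - <<'E'
from h import *
i={'camera_matrix': np.array([[361.8002,0,280.9472],[0,361.8002,211.6157],[0,0,1]]),'eye':np.array([.5545,.1101,.3]),'orientation':np.array([-0.3015,  0.0241, -0.1539])}
im=cv2.imread('pics/w5.png');H,S,V=cv2.split(cv2.cvtColor(im,cv2.COLOR_BGR2HSV))
c=big(((H>45)&(H<85)&(S>120)).astype(np.uint8),(110,30,210,130));m=cv2.minEnclosingCircle(c);print(m)
w=ray(i,m[0],.07)-V0;print('button view',w@ux,w@uy)
w=ray(i,[[218,175],[352,175]],.064)-V0;print('plate near edge',w@ux,w@uy)
E
python3 -m creep '[45,-37,0,0,0,0,92,-74,0,0,0,0,92,-74,40,0,0,0,92,-74,40,0,0,0]'; python3 -c "
from h import *
goal(-.075,.005,.092)"
```

```text
((155.3995819091797, 78.81380462646484), 22.80034828186035)
button view [-0.0759] [0.0059]
plate near edge [-0.0427  0.0461] [-0.0538 -0.0539]
t: 14.12
tcp_pos: [0.4804, 0.1314, 0.1175]
ee_rot: [-2.382, -2.044, 0.012]
wrist_force: [-0.1, 0.2, -0.4]
width: 0.001
grip_force: 0.0
t 14.12 in viewer mm [-77.2043   4.0727 117.5198] F xyz view -0.09488119060069301 0.22553783331181745 -0.4064295450802067
shift mm [ 1.0136  2.3955 25.4993] turn [-0.0075  0.0035  0.0012] q [ 0.04    0.39   -0.4798  2.0453  0.2531  0.7711 -0.7458]
tool axes in viewer: x -0.0011733063792281591 0.9999932401511655 y 0.9999715511380358 0.001147301617423792
```

```bash
python3 -m creep '[1,1,12,0,0,0,1,1,24,0,0,0,1,1,24,0,0,0]'; python3 -m creep '[0,0,2,0,0,0,0,0,4,0,0,0,0,0,6,0,0,0,0,0,6,0,0,0]'; python3 -c "
from h import *
goal(-.075,.005,.086)"
```

```text
t: 14.5
tcp_pos: [0.4846, 0.1323, 0.096]
ee_rot: [-2.387, -2.043, 0.002]
wrist_force: [0.1, -0.7, 0.4]
width: 0.005
grip_force: 0.6
t: 15.0
tcp_pos: [0.4848, 0.1326, 0.0907]
ee_rot: [2.385, 2.043, -0.0]
wrist_force: [-0.4, -2.9, 4.1]
width: 0.002
grip_force: 1.8
t 15.00 in viewer mm [-73.0702   5.9206  90.7264] F xyz view 0.058509499505278985 -2.9161617889486515 4.057483346698131
shift mm [-0.9196 -1.9318  4.7258] turn [ 0.0006  0.0005 -0.0007] q [ 0.0188  0.4332 -0.4587  2.0605  0.2907  0.7088 -0.7802]
tool axes in viewer: x 0.0007256488270418407 0.9999996030842767 y 0.9999995840006515 -0.000725362907034755
```

```bash
python3 -m creep '[0,0,1,0,0,0,0,0,2,0,0,0,0,0,2,0,0,0]'; python3 -m creep '[0,0,1,0,0,0,0,0,2,0,0,0,0,0,2,0,0,0]'; python3 - <<'E'
from h import *
goal(-.075,.005,.086)
w=camera('wrist')[20:220,60:400,::-1];b=camera('scene')[150:270,240:400,::-1]
cv2.imwrite('pics/p6.png',np.vstack([cv2.resize(w,(500,294)),cv2.resize(b,(500,300))[:300]]))
E
```

```text
t: 15.38
tcp_pos: [0.4849, 0.1327, 0.0902]
ee_rot: [2.385, 2.042, -0.001]
wrist_force: [-3.9, -4.4, 15.9]
width: 0.007
grip_force: 8.4
t: 15.75
tcp_pos: [0.4849, 0.1327, 0.0898]
ee_rot: [2.384, 2.042, -0.001]
wrist_force: [-7.4, -5.7, 31.3]
width: 0.007
grip_force: 15.8
t 15.75 in viewer mm [-72.936    6.0532  89.8024] F xyz view -6.450924295869991 -6.7284723667485205 31.278204833502446
shift mm [-1.0452 -2.0691  3.8019] turn [ 0.0015  0.0025 -0.0008] q [ 0.0159  0.4347 -0.457   2.0609  0.2946  0.7076 -0.7846]
tool axes in viewer: x 0.0007790385942487766 0.9999965056488256 y 0.9999985007716721 -0.000775128463799139
```

View pics/p6.png

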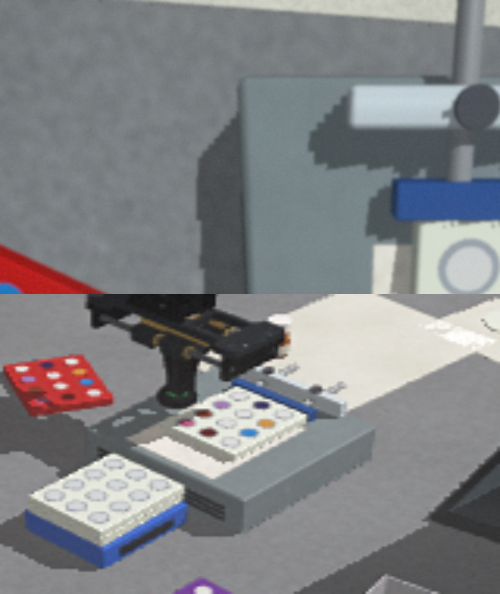

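The scene panel shows the closed fingers on the collar with only a sliver of green, at about (185,393), and the plate still home. At 31 N the tip has bottomed, but only about 2 mm down by nominal height. Before going on I'll ease off and compare the button's green edge with the first picture.

```bash
cat >> h.py <<'E'
def proj(i,P):
    K=i['camera_matrix'];p=R.from_rotvec(i['orientation']).inv().apply(np.array(P)-i['eye'])
    return K[0,2]-K[0,0]*p[0]/p[2],K[1,2]+K[1,1]*p[1]/p[2]
def green(im):
    H,S,V=cv2.split(cv2.cvtColor(im,cv2.COLOR_BGR2HSV));m=((H>45)&(H<85)&(S>100)&(V>25))[175:205,280:315]
    y,x=np.nonzero(m);return len(x),x.min()+280,x.max()+280,y.min()+175,y.max()+175
E
python3 - <<'E'
from h import *
s0=cv2.imread('pics/scene0.png');print(green(s0));s1=camera('scene')[...,::-1].copy();print(green(s1))
i=camera_info('scene');c=V0-.0755*ux+.0055*uy
for h in (.052,.062,.064,.07): print(h,proj(i,c+[0,0,h]))
a=[cv2.resize(s[165:215,265:330],(390,300),interpolation=cv2.INTER_NEAREST) for s in(s0,s1)]
cv2.imwrite('pics/g7.png',np.hstack(a))
E
```

```text
(39, np.int64(293), np.int64(300), np.int64(185), np.int64(190))
(5, np.int64(294), np.int64(299), np.int64(189), np.int64(190))
0.052 (np.float64(296.8133972601882), np.float64(190.6290959677701))
0.062 (np.float64(296.8968202283719), np.float64(187.95543549687454))
0.064 (np.float64(296.913583119284), np.float64(187.41819401787401))
0.07 (np.float64(296.9640294914613), np.float64(185.80141540010166))
```

View pics/g7.png

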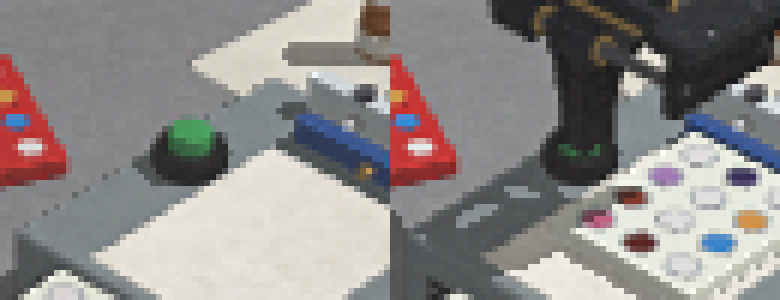

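The left panel (before) shows the button proud of the collar. The right panel (now) shows only dark green slivers just above the collar, which suggests it is pressed deep, but that isn't conclusive. I'll back off in steps and read force against height, since the spring law tells how far it was pressed.

```bash
for k in 1 2 3; do python3 -m creep '[0,0,-1,0,0,0,0,0,-1,0,0,0,0,0,-1,0,0,0]' | egrep 'tcp|wrist|^t:'; done; for k in 1 2 3 4; do python3 -m creep '[0,0,-2,0,0,0,0,0,-2,0,0,0,0,0,-2,0,0,0]' | egrep 'tcp|wrist|grip'; done
```

```text
t: 16.27
tcp_pos: [0.4849, 0.1327, 0.09]
wrist_force: [-6.7, -5.1, 24.7]
t: 16.65
tcp_pos: [0.4849, 0.1327, 0.0902]
wrist_force: [-2.7, -4.6, 16.9]
t: 17.02
tcp_pos: [0.4848, 0.1327, 0.0903]
wrist_force: [-1.0, -3.7, 10.0]
tcp_pos: [0.4848, 0.133, 0.0916]
wrist_force: [0.7, -3.6, 3.7]
grip_force: 1.6
tcp_pos: [0.4847, 0.1334, 0.0936]
wrist_force: [1.5, -1.3, 2.3]
grip_force: 1.2
tcp_pos: [0.4845, 0.1334, 0.0956]
wrist_force: [0.7, 0.0, 1.9]
grip_force: 0.7
tcp_pos: [0.4841, 0.1329, 0.0973]
wrist_force: [0.2, -0.2, -0.4]
grip_force: 0.0
```

The force falls linearly from about 4 N at z=0.0905 to 0 at 0.0965. That is the full 6 mm travel, so the button was fully down and is now released. I'll retreat and check the final state.

```bash
python3 -m creep '[0,0,-30,0,0,0,0,0,-70,0,0,0,0,0,-110,0,0,0,-50,-20,-110,0,0,0,-100,-30,-110,0,0,0,-150,-30,-110,0,0,0,-200,-30,-110,0,0,0,-250,-30,-110,0,0,0,-300,-30,-110,0,0,0,-300,-30,-110,0,0,0]'; python3 - <<'E'
from h import *
im=camera('top')[...,::-1].copy();cv2.imwrite('pics/top8.png',im);i=camera_info('top')
H,S,V=cv2.split(cv2.cvtColor(im,cv2.COLOR_BGR2HSV));w=((S<60)&(V>150)).astype(np.uint8)
def rep(n,m,box,z):
    q=ray(i,cv2.boxPoints(cv2.minAreaRect(big(m.astype(np.uint8),box))),z);d=q.mean(0)-V0
    print(n,'view xy',d@ux,d@uy,'sides',np.linalg.norm(q[1]-q[0]),np.linalg.norm(q[2]-q[1]),'dir',np.degrees(np.arctan2(*(q[1]-q[0])[1::-1])))
rep('mid',cv2.morphologyEx(w,cv2.MORPH_CLOSE,np.ones((9,9))),(285,165,350,225),.054)
rep('bar',(H>100)&(H<125)&(S>120),(195,145,225,210),.066)
rep('green',(H>45)&(H<85)&(S>120),(210,195,250,230),.07)
cv2.imwrite('pics/crop8.png',cv2.resize(im[120:250,170:370],None,fx=4,fy=4,interpolation=cv2.INTER_CUBIC))
E
```

```text
t: 19.77
tcp_pos: [0.4076, -0.1624, 0.2073]
ee_rot: [2.394, 2.035, -0.002]
wrist_force: [1.0, 0.9, -0.5]
width: 0.007
grip_force: 0.0
mid view xy 0.0013230328031064787 -0.1725240429673075 sides 0.09088089858614817 0.11141515858790489 dir -7.862861906984164
bar view xy -0.0007595135257626932 0.06299711676596205 sides 0.098928636687347 0.011994364540166072 dir -7.777347660791687
green view xy -0.07493029108620934 0.005017444342207048 sides 0.02246156966019909 0.02242770277390128 dir -88.74820778230483
```

View pics/crop8.png

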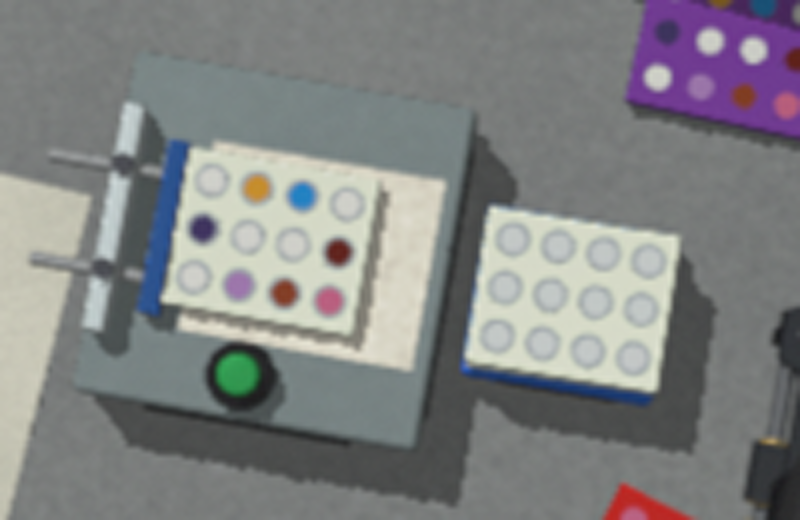

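The plate lies flush and square against the blue bar (edge at about (185,150)–(163,300)). The button is up at (238,375), the lower stack is in place at (575,300), and the arm is clear. I'm handing in.

```bash
python3 -c "
from station import *
print(sign_off())"
```

```text
the job is handed in; nothing more can be done
None
```

The job is handed in, though the hand-in returned no verdict: the top plate is home and square against the stop bar, the lamp button was pressed its full 6 mm and let go, and the two lower plates look in place, with the bottles never approached.

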